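Refit the push knob of the milk warmer

TASK

Refit the milk warmer's knob: slip exactly two of the four loose spacer rings over its bare upright spindle so that they lie flat on its collar, then turn the knob so that its pointed nose faces the same way as the flat of the spindle, and push it down over the spindle until it sits on the rings. Then press the knob down against the spindle's spring as far as it goes, and finish like that, with the gripper still on the knob and keeping it pressed down. Leave the other two rings and everything else on the worktop where they are.

Things in the scene. Friction and masses are not known exactly. Their poses are not given: they have to be found in the camera images.
- spindle_seat (a point): centre of the top of the round collar (32 mm across) at the foot of the milk warmer's spindle; the rings go on it. The upright steel spindle rises 34 mm above this point: 16 mm across with one flat 2 mm from its axis (D section), top 4 mm tapered. +x points from the axis out of the flat, z up. The collar top is 58 mm above the worktop, 8 mm above the warmer's top, and sinks with the spindle.
- milk_warmer: the milk warmer, a low steel box 260 (x) x 190 x 50 mm that does not move; origin at the centre of its underside. The spindle stands at x = -85 mm, in the middle of its width, 45 mm behind its front edge; a round hot plate with the steel jug on it lies 130 mm behind the spindle.
- spindle (a joint): how far the spindle is pressed down, m: 0 up, 0.006 fully down at its stop. A spring pushes it back up: 3.6 N to start it, 9 N fully down. It does not turn.
- knob_center (a point): the loose black knob, upright on the worktop, 38 mm tall: round skirt 45 mm across at the foot, hub 28 mm across up to 18 mm, and on it a grip bar 14 mm thick, 44 mm long, 18 to 38 mm above the foot, along x, with a pointed nose out to 34 mm at the +x end. Origin on its axis, 19 mm above its foot; z up. A D bore 16 mm deep from below fits the spindle with 1 mm play all round; its flat is on the nose side.
- spacer_1_center (a point): one of four equal plain brass spacer rings, lying flat on the worktop: 36 mm outside, round hole of 20 mm, 10 mm thick. Origin at its centre, 5 mm above its underside; z up.
- spacer_2_center (a point): one of four equal plain brass spacer rings, lying flat on the worktop: 36 mm outside, round hole of 20 mm, 10 mm thick. Origin at its centre, 5 mm above its underside; z up.
- spacer_3_center (a point): one of four equal plain brass spacer rings, lying flat on the worktop: 36 mm outside, round hole of 20 mm, 10 mm thick. Origin at its centre, 5 mm above its underside; z up.
- spacer_4_center (a point): one of four equal plain brass spacer rings, lying flat on the worktop: 36 mm outside, round hole of 20 mm, 10 mm thick. Origin at its centre, 5 mm above its underside; z up.
- milk_jug: bystander: steel milk jug, 70 x 101 x 83 mm, standing on the warmer's hot plate; origin at its underside
- cup_tan: bystander: tan cup, 68 mm across, 59 mm tall, left of the warmer; origin at its underside
- dosing_cup: bystander: small steel dosing cup, 61 mm across, 51 mm tall, left of the warmer; origin at its underside
- jigger: bystander: steel double-cone jigger, 45 mm across, 85 mm tall, left of the warmer; origin at its underside
- group_brush: bystander: wooden brush, 211 mm long, 23 mm high, lying near the front edge of the worktop; origin at the middle of its underside
Things that resemble listed ones, but are neither listed nor needed, are in the scene too. What is shaped like the part that bears spacer_3_center but black is not meant.

How it is judged:
On the way, in this order (a step that is already met when the one before it is completed fails the run):
1. exactly two rings lie flat on the collar round the spindle, the other two where they were (((horizontal distance between each of spacer_1_center, spacer_2_center and spindle_seat below 0.006 m and z of spacer_1_center in the frame of spindle_seat between 0 and 0.0185 m and z of spacer_2_center in the frame of spindle_seat between 0 and 0.0185 m and distance of each of spacer_3_center, spacer_4_center from where it was at the start of the episode below 0.03 m) or (horizontal distance between each of spacer_1_center, spacer_3_center and spindle_seat below 0.006 m and z of spacer_1_center in the frame of spindle_seat between 0 and 0.0185 m and z of spacer_3_center in the frame of spindle_seat between 0 and 0.0185 m and distance of each of spacer_2_center, spacer_4_center from where it was at the start of the episode below 0.03 m) or (horizontal distance between each of spacer_1_center, spacer_4_center and spindle_seat below 0.006 m and z of spacer_1_center in the frame of spindle_seat between 0 and 0.0185 m and z of spacer_4_center in the frame of spindle_seat between 0 and 0.0185 m and distance of each of spacer_2_center, spacer_3_center from where it was at the start of the episode below 0.03 m) or (horizontal distance between each of spacer_2_center, spacer_3_center and spindle_seat below 0.006 m and z of spacer_2_center in the frame of spindle_seat between 0 and 0.0185 m and z of spacer_3_center in the frame of spindle_seat between 0 and 0.0185 m and distance of each of spacer_1_center, spacer_4_center from where it was at the start of the episode below 0.03 m) or (horizontal distance between each of spacer_2_center, spacer_4_center and spindle_seat below 0.006 m and z of spacer_2_center in the frame of spindle_seat between 0 and 0.0185 m and z of spacer_4_center in the frame of spindle_seat between 0 and 0.0185 m and distance of each of spacer_1_center, spacer_3_center from where it was at the start of the episode below 0.03 m) or (horizontal distance between each of spacer_3_center, spacer_4_center and spindle_seat below 0.006 m and z of spacer_3_center in the frame of spindle_seat between 0 and 0.0185 m and z of spacer_4_center in the frame of spindle_seat between 0 and 0.0185 m and distance of each of spacer_1_center, spacer_2_center from where it was at the start of the episode below 0.03 m))), for 0.2 s.
2. the knob is on the spindle, keyed to its flat and down on the rings (horizontal distance between knob_center and spindle_seat below 0.004 m and z of knob_center in the frame of spindle_seat between 0.036 and 0.042 m and angle between knob_center's own z axis and vertical below 0.12 rad and angle between the x axis of knob_center and the x axis of spindle_seat, either way round below 0.35 rad), for 0.1 s.
At the end, for the whole second after the job is handed in: Two rings flat on the collar, the other two within 30 mm of where they lay; knob foot 17 to 23 mm above the collar, within 4 mm of the axis, upright, turned to the flat within 0.35 rad; spindle pressed more than 4 of its 6 mm and at rest, fingers still on the knob (all of step 2 and ((horizontal distance between each of spacer_1_center, spacer_2_center and spindle_seat below 0.006 m and z of spacer_1_center in the frame of spindle_seat between 0 and 0.0185 m and z of spacer_2_center in the frame of spindle_seat between 0 and 0.0185 m and distance of each of spacer_3_center, spacer_4_center from where it was at the start of the episode below 0.03 m) or (horizontal distance between each of spacer_1_center, spacer_3_center and spindle_seat below 0.006 m and z of spacer_1_center in the frame of spindle_seat between 0 and 0.0185 m and z of spacer_3_center in the frame of spindle_seat between 0 and 0.0185 m and distance of each of spacer_2_center, spacer_4_center from where it was at the start of the episode below 0.03 m) or (horizontal distance between each of spacer_1_center, spacer_4_center and spindle_seat below 0.006 m and z of spacer_1_center in the frame of spindle_seat between 0 and 0.0185 m and z of spacer_4_center in the frame of spindle_seat between 0 and 0.0185 m and distance of each of spacer_2_center, spacer_3_center from where it was at the start of the episode below 0.03 m) or (horizontal distance between each of spacer_2_center, spacer_3_center and spindle_seat below 0.006 m and z of spacer_2_center in the frame of spindle_seat between 0 and 0.0185 m and z of spacer_3_center in the frame of spindle_seat between 0 and 0.0185 m and distance of each of spacer_1_center, spacer_4_center from where it was at the start of the episode below 0.03 m) or (horizontal distance between each of spacer_2_center, spacer_4_center and spindle_seat below 0.006 m and z of spacer_2_center in the frame of spindle_seat between 0 and 0.0185 m and z of spacer_4_center in the frame of spindle_seat between 0 and 0.0185 m and distance of each of spacer_1_center, spacer_3_center from where it was at the start of the episode below 0.03 m) or (horizontal distance between each of spacer_3_center, spacer_4_center and spindle_seat below 0.006 m and z of spacer_3_center in the frame of spindle_seat between 0 and 0.0185 m and z of spacer_4_center in the frame of spindle_seat between 0 and 0.0185 m and distance of each of spacer_1_center, spacer_2_center from where it was at the start of the episode below 0.03 m)) and value of joint spindle above 0.004 m and velocity of joint spindle below 0.01 m/s and contact force between the fingers and knob above 1 N); the arm keeps its last pose, push and grip.
It fails at once if the steel milk jug is moved by more than 30 mm (distance of milk_jug from where it was at the start of the episode above 0.03 m).
It fails at once if the tan cup is moved by more than 30 mm (distance of cup_tan from where it was at the start of the episode above 0.03 m).
It fails at once if the dosing cup is moved by more than 30 mm (distance of dosing_cup from where it was at the start of the episode above 0.03 m).
It fails at once if the jigger is moved by more than 30 mm (distance of jigger from where it was at the start of the episode above 0.03 m).
It fails at once if the brush is moved by more than 30 mm (distance of group_brush from where it was at the start of the episode above 0.03 m).
It also fails if it takes over 61 s, if anything falls off the work surface, if the arm or the gripper's body presses on something with over 40 N, if the wrist force passes 120 N, or if a joint passes its speed limit or range.

ROBOT

A 6-joint arm with a two-finger parallel gripper is mounted at the origin on a cart in front of the work surface, level with it; the furniture and walls round the work are solid. World frame = base frame: x ahead of the robot, y to its left, z up, the work surface at z = 0. Lengths are in m, angles in rad, forces in N, time in s.
With the tool pointing down it reaches from about 0.3 to 0.825 m from the base axis. Payload 5.4 kg.
Tool frame: the origin (TCP) lies at the very end of the fingers, on their centre line; the grasp point (between the pads) lies 19 mm behind it; z points along the fingers, y is the line along which they close (so a half turn about z gives the same grasp; the last joint's range is limited). The gripper opens to 92 mm and grips with 3 to 60 N. Pads are 20 mm wide; open, the fingers measure 128 mm over their backs; the gripper's body (75 mm by 189 mm) begins 69 mm behind the grasp point.
Start: joints at [-1.328, 0.158, 1.597, -0, 1.386, -0.21], TCP at [0.252, -0.517, 0.215] pointing down, gripper open.
Joint ranges: [-2.91, 2.91], [-0.94, 2.29], [0.18, 2.7], [-1.29, 4.43], [0.17, 2.64], [-3, 3]. Speed limits (rad/s): [2.57, 2.57, 3.14, 3.14, 3.14, 3.14].

INTERFACE

Orientations are given as a rotation vector (axis times angle).
In Python, from workcell import bot gives the robot as it stands. Calls block until the motion is done:
- bot.goto(position, orientation): joint-space move of the TCP to a pose.
- bot.line_to(position, rot=None, max_speed=0.15): straight line of the TCP; rot=None keeps the orientation; max_speed is the mean speed in m/s.
- bot.set_joints(angles): joint-space move.
- bot.set_gripper(opening, newtons=None): opening from 0.0 (shut) to 1.0 (fully open); newtons is the grip in N (None keeps the last); returns when the fingers have stopped.
- bot.hold(seconds).
- bot.inverse_kinematics(position, orientation): joint angles nearest the present ones, or None.
- bot.read_camera(name): name is "side" or "top"; returns a dict with "pixels" (400x640x3 uint8, blue, green, red), "fx", "fy", "cx", "cy" (pixels), "k1" (the pictures are not rectified: a ray, as slopes to the right and down, at radius r is drawn at 1 + k1 r^2 times it, then the intrinsics apply), "R" (3x3) and "t" (3): a world point X has camera coordinates R X + t. Camera axes: x right, y down, z forward; pixel columns grow to the right and rows downward; lengths in m; the calibration is good to about 2 mm. A picture is of the moment at which its call begins. There is no depth.
A pose or a line that the arm cannot do raises bot.MotionError and nothing moves.
- bot.job_done(): hands the job in; it is judged then, once.
Readings, each from a call of its own:
- bot.current_clock(): time.
- bot.current_joints(): joint angles.
- bot.current_joint_vel(): joint speeds.
- bot.current_effort(): joint torques, N m.
- bot.current_ee_pos(): TCP position.
- bot.current_tool_rot(): TCP orientation.
- bot.current_contact_force(): force on the tool from outside, world axes, zero at the start.
- bot.current_ft_torque(): the same for the moment, N m.
- bot.current_opening(): opening from 0.0 (shut) to 1.0 (fully open).
- bot.current_grip_force(): force on a finger pad.
Only numpy, scipy, OpenCV 4.12 (cv2) and the standard library are available. Lean on these libraries where they do the work, as an engineer would, in place of code of your own. Each camera call takes 0.05 s, during which the arm holds its last target. There are 200 camera calls.

## Working session

There is one attempt and no reset: what is moved stays moved. The work goes in short steps, each a Python script; the robot and the scene stay as the last script left them, time stands still between calls to the robot, and variables do not carry over. Pictures are saved under pics/ and viewed, at most 10 in all, crops included, and the job is handed in when it is done.

```bash
mkdir -p pics; ls; cat > h.py <<'E'
import numpy as np, cv2
from workcell import bot
def K(c): return np.array([[c["fx"],0,c["cx"]],[0,c["fy"],c["cy"]],[0,0,1.]])
def D(c): return np.array([c["k1"],0,0,0,0.])
def ray(c,uv):
    R=np.array(c["R"]);t=np.array(c["t"])
    p=cv2.undistortPoints(np.array(uv,float).reshape(-1,1,2),K(c),D(c)).reshape(-1,2)
    return -R.T@t, np.c_[p,np.ones(len(p))]@R
def onplane(c,uv,z):
    o,d=ray(c,uv); return o+d*((z-o[2])/d[:,2])[:,None]
def proj(c,X):
    return cv2.projectPoints(np.array(X,float).reshape(-1,1,3),cv2.Rodrigues(np.array(c["R"]))[0],np.array(c["t"],float),K(c),D(c))[0].reshape(-1,2)
def rot(yaw): # tool down, tool y axis (closing line) at angle yaw from world y
    from scipy.spatial.transform import Rotation as Ro
    return (Ro.from_euler('z',yaw)*Ro.from_euler('x',np.pi)).as_rotvec()
E
python3 - <<'E'
from h import *
for n in("top","side"):
    c=bot.read_camera(n); cv2.imwrite(f"pics/{n}0.png",c["pixels"]); 
    import pickle; pickle.dump(c,open(f"{n}0.pkl","wb"))
    print(n,-np.array(c["R"]).T@c["t"],c["fx"],c["k1"])
print(bot.current_tool_rot(),bot.current_clock())
E
```

```text
pics
top [0.44244717 0.27999204 1.23804609] 466.00386889477176 0.04742583382984847
side [ 0.57597195 -0.35788111  0.64398653] 400.8198966657059 -0.002085329848912348
[-3.05975429e+00 -7.04784449e-01  1.32151338e-05] 0.1
```

View pics/top0.png

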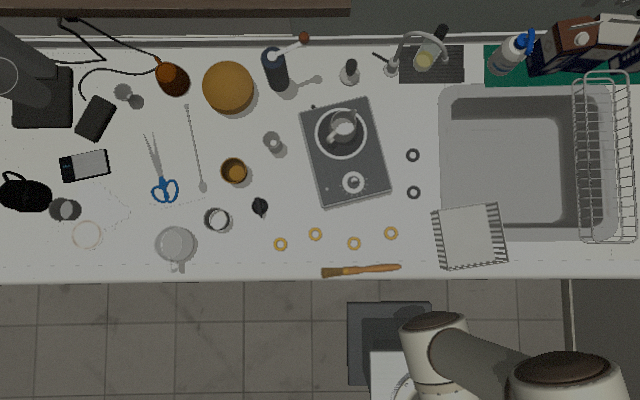

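View pics/side0.png

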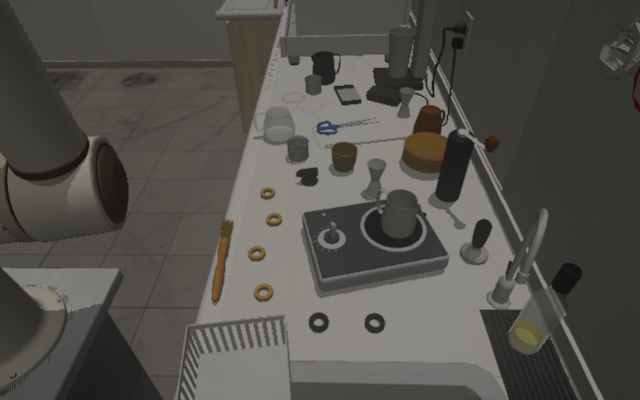

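Candidates for the rings are brass at top (280,244), (315,234), (354,243), (391,233). The black pair at (413,155) and (413,192) are the wrong colour, so the brass four are meant. The spindle is at about (353,182) and the knob at about (260,206). I'll measure these and confirm in one enlarged mosaic.

```bash
python3 - <<'E'
from h import *; import pickle
T=pickle.load(open("top0.pkl","rb"));S=pickle.load(open("side0.pkl","rb"))
t=T["pixels"];s=S["pixels"]
def cr(im,u,v,w,h,W,H): return cv2.resize(im[v-h//2:v+h//2,u-w//2:u+w//2],(W,H),interpolation=cv2.INTER_CUBIC)
a=np.hstack([cr(t,353,182,40,40,400,300*4//3//1),cr(s,331,235,40,40,400,400)])
b=np.hstack([cr(t,260,206,40,20,400,200),cr(s,308,176,40,20,400,200)])
cv2.imwrite("pics/mos.png",np.clip(np.vstack([a,b]).astype(float)*1.6,0,255).astype(np.uint8))
for n,c,box in(("top",T,(260,220,410,258)),("side",S,(245,180,290,305))):
    hsv=cv2.cvtColor(c["pixels"],cv2.COLOR_BGR2HSV)
    m=cv2.inRange(hsv,(12,90,60),(32,255,255)); z=np.zeros_like(m); x0,y0,x1,y1=box; z[y0:y1,x0:x1]=m[y0:y1,x0:x1]
    cs,_=cv2.findContours(z,cv2.RETR_EXTERNAL,cv2.CHAIN_APPROX_NONE)
    for q in cs:
        if cv2.contourArea(q)<30: continue
        (u,v),(w,h),_=cv2.fitEllipse(q); print(n,u,v,w,h,onplane(c,(u,v),.0065)[0].round(4))
E
```

```text
top 279.8077392578125 243.89329528808594 12.175085067749023 12.368518829345703 [0.4288 0.3903 0.0065]
top 353.5830383300781 243.04920959472656 11.823685646057129 12.219023704528809 [0.4288 0.1962 0.0065]
top 314.7547607421875 233.6856231689453 11.711446762084961 12.16981315612793 [0.4545 0.298  0.0065]
top 390.55718994140625 232.75381469726562 11.827898979187012 12.354612350463867 [0.4547 0.0987 0.0065]
side 263.07598876953125 291.9433288574219 15.793249130249023 17.70990562438965 [0.4537 0.0975 0.0065]
side 256.3968811035156 252.9435272216797 13.757161140441895 15.69376277923584 [0.4276 0.1949 0.0065]
side 273.82513427734375 218.93939208984375 11.994385719299316 14.194034576416016 [0.4537 0.297  0.0065]
side 267.23553466796875 192.74916076660156 10.15545654296875 13.220661163330078 [0.4279 0.3891 0.0065]
```

View pics/mos.png

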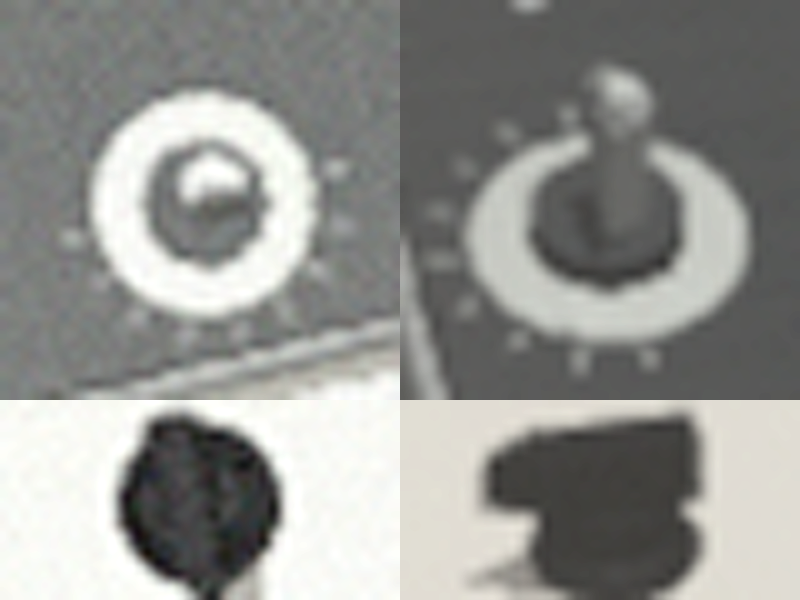

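Mosaic: the spindle's bright D top is seen at about (353.6,181), with its flat towards the image bottom (towards the robot). The knob's nose points to the lower right, cut off by my crop. Next I'll average frames and take a sharper look at both.

```bash
python3 - <<'E'
from h import *; import pickle
def avg(n):
    c=bot.read_camera(n); a=[c["pixels"].astype(float)]+[bot.read_camera(n)["pixels"].astype(float) for _ in range(7)]
    c["avg"]=np.mean(a,0); pickle.dump(c,open(n+"A.pkl","wb")); return c
T=avg("top");S=avg("side")
def cr(c,u,v,w,W): return cv2.resize(c["avg"][v-w//2:v+w//2,u-w//2:u+w//2],(W,W),interpolation=cv2.INTER_CUBIC)
im=np.vstack([np.hstack([cr(T,353,181,16,300),cr(S,333,230,24,300)]),np.hstack([cr(T,260,206,32,300),cr(S,308,176,32,300)])])
im[300:]*=2
cv2.imwrite("pics/mos2.png",np.clip(im*1.3,0,255).astype(np.uint8))
g=T["avg"].mean(2); print(g[176:187,348:360].round().astype(int))
for n,c,b in(("top",T,(245,190,275,224)),("side",S,(290,160,325,190))):
    g=c["avg"].max(2).astype(np.float32); x0,y0,x1,y1=b
    m=np.zeros(g.shape,np.uint8); m[y0:y1,x0:x1]=(g[y0:y1,x0:x1]<55)*255
    q=max(cv2.findContours(m,cv2.RETR_EXTERNAL,cv2.CHAIN_APPROX_NONE)[0],key=cv2.contourArea)
    print(n,cv2.contourArea(q),cv2.boundingRect(q),cv2.minEnclosingCircle(q)); print(cv2.convexHull(q).reshape(-1,2).tolist())
# white dial ring
for n,c,p in(("top",T,(353,182)),("side",S,(331,237))):
    g=c["avg"].min(2); u,v=p; m=np.zeros(g.shape,np.uint8); m[v-16:v+17,u-16:u+17]=(g[v-16:v+17,u-16:u+17]>(120 if n=="top" else 95))*255
    q=max(cv2.findContours(m,cv2.RETR_EXTERNAL,cv2.CHAIN_APPROX_NONE)[0],key=cv2.contourArea)
    e=cv2.fitEllipse(cv2.convexHull(q)); print(n,e,onplane(c,e[0],.0505))
E
```

```text
[[157 140 130 120 100  99 100 108 132 148 154 156]
 [145 107  88  82  87 121 127 103  93 118 145 155]
 [117  79  74 100 133 152 154 145 122  93 112 144]
 [ 91  75  82 128 152 154 157 159 153 119  81 131]
 [ 75  76  84 137 148 135 135 134 135 110  72 129]
 [ 73  76  74 122 130 102  94  85  86  81  75 104]
 [ 76  77  70  89  89  72  66  59  59  63  72  84]
 [ 69  77  73  72  68  58  58  57  64  70  73 116]
 [ 75  77  77  79  69  65  73  73  76  76  74 130]
 [ 93  68  78  80  76  76  79  79  76  73  83 133]
 [131  88  71  78  80  80  78  76  71  95 129 149]]
top 180.0 (252, 198, 16, 20) ((258.0, 207.5), 9.962529182434082)
[[259, 198], [262, 199], [264, 200], [266, 202], [267, 205], [267, 207], [266, 210], [261, 217], [256, 213], [253, 210], [252, 208], [252, 205], [253, 202], [255, 198]]
side 241.5 (297, 168, 20, 18) ((307.56756591796875, 175.07095336914062), 11.004840850830078)
[[316, 168], [316, 182], [314, 184], [312, 185], [306, 185], [303, 184], [302, 183], [297, 175], [297, 172], [301, 170], [304, 169], [311, 168]]
top ((352.9232482910156, 181.9282684326172), (21.599393844604492, 21.745542526245117), 88.24099731445312) [[0.58518879 0.1980823  0.0505    ]]
side ((331.3321533203125, 238.33811950683594), (19.87810516357422, 27.613239288330078), 90.75752258300781) [[0.58398282 0.19658509 0.0505    ]]
```

View pics/mos2.png

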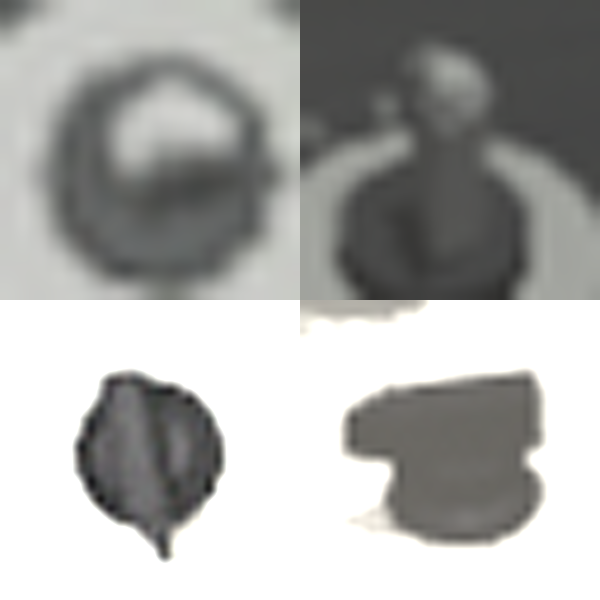

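```bash
python3 - <<'E'
from h import *; import pickle
T=pickle.load(open("topA.pkl","rb"));S=pickle.load(open("sideA.pkl","rb"))
ax=np.array([.5846,.1973])
for n,c in(("top",T),("side",S)):
    print(n,"axis top",proj(c,[[*ax,.092]]),"axis foot",proj(c,[[*ax,.058]]))
w=onplane(T,[(351,181.45),(352,181.55),(353,180.85),(354,180.7),(355,180.55),(356,180.57),(357,180.1)],.092)
vx,vy,x0,y0=cv2.fitLine(w[:,:2].astype(np.float32),cv2.DIST_L2,0,.01,.01).ravel()
print("chord normal deg",np.degrees(np.arctan2(-vx,vy)),"center",w.mean(0), "dist", (np.array([x0,y0])-ax)@np.array([vy,-vx]))
print(S["avg"].mean(2)[220:234,326:344].round().astype(int))
# knob
nt=onplane(T,[(261.4,217.3)],.028)[0];tl=onplane(T,[(257,197.8)],.036)[0]
ns=onplane(S,[(296.7,172)],.036)[0];ts=onplane(S,[(316.3,168)],.038)[0]
for a,b in((tl,nt),(ts,ns)): print("knob",a,b,np.degrees(np.arctan2(*(b-a)[1::-1])),np.linalg.norm((b-a)[:2]), "axis",a[:2]+(b-a)[:2]*22/56)
# skirt: top left/right extreme
print(onplane(T,[(251.6,207),(267.5,206)],.005), onplane(S,[(309.5,185.3)],0.0))
e=onplane(T,[(346,203),(371,197),(390,192.5)],.05);print(e)
E
```

```text
top axis top [[354.36822048 180.14019929]] axis foot [[353.43239767 181.79933521]]
side axis top [[331.8272176  223.44364735]] axis foot [[331.67014242 235.50760785]]
chord normal deg -167.90866 center [0.5829104  0.19823911 0.092     ] dist 0.0014553802692655762
[[ 57  57  57  57  57  57  57  57  57  56  56  56  56  56  55  55  55  55]
 [ 57  57  57  57  64  72  68  60  56  56  55  55  55  55  55  55  54  55]
 [ 57  57  56  64  76  93 102  95  79  59  55  55  55  55  55  56  55  56]
 [ 56  56  56  66  75  97 120 123 111  80  56  56  56  56  56  56  56  56]
 [ 56  56  56  56  64  89 111 115 113  97  65  56  56  55  56  55  55  56]
 [ 60  68  66  57  65  79  94  98  99  95  70  56  55  55  55  55  55  55]
 [ 61  81  79  56  66  74  77  87  96  87  63  55  55  55  55  55  55  55]
 [ 56  72  73  56  56  69  79  79  81  72  59  55  55  55  55  55  54  54]
 [ 64  79  91  83  60  62  74  74  64  66  65  59  55  54  54  54  54  54]
 [ 98 110 121 105  65  58  62  65  64  74  91  90  76  62  54  54  54  54]
 [122 117 105  86  62  58  62  64  64  79 109 119 108  99  84  62  54  54]
 [105  90  67  56  57  59  63  65  65  72  93 114 123 124 116  90  64  55]
 [ 67  56  55  56  56  59  64  65  64  62  62  87 114 123 124 116  96  71]
 [ 56  56  56  55  55  59  64  65  65  62  58  61  90 116 123 125 121  97]]
knob [0.54879644 0.44617605 0.036     ] [0.4984701  0.43592896 0.028     ] -168.49116376582788 0.05135895676973889 axis [0.52902538 0.4421504 ]
knob [0.54772673 0.44837106 0.038     ] [0.49916556 0.4344064  0.036     ] -163.95643026909002 0.050529190640123324 axis [0.52864912 0.44288494]
[[0.5272114  0.46483787 0.005     ]
 [0.52933864 0.4226273  0.005     ]] [[0.53039448 0.42615656 0.        ]]
[[0.53133042 0.21666339 0.05      ]
 [0.54589371 0.15264152 0.05      ]
 [0.55680147 0.10403488 0.05      ]]
```

The spindle flat faces yaw ≈ -168°, and the knob nose is at ≈ -166°, so it is nearly aligned already. Spindle axis ≈ (0.5846, 0.1973). Picking the nearest brass ring first.

```bash
cat >> h.py <<'E'
YAW=0.2
def best(yaw):
    return rot(yaw)
def pick(x,y,z,r,op=.62,N=20):
    bot.goto([x,y,.12],r); bot.set_gripper(op); bot.line_to([x,y,z],max_speed=.12)
    bot.set_gripper(0,N); print("open mm",bot.current_opening()*92,"grip",bot.current_grip_force(),bot.current_ee_pos())
E
python3 - <<'E'
from h import *
for y in(YAW,YAW+np.pi): print([np.round(q,2) if q is not None else None for q in (bot.inverse_kinematics([.4282,.1955,.003],rot(y)),bot.inverse_kinematics([.5846,.1973,.06],rot(y)),bot.inverse_kinematics([.53,.4425,.03],rot(y)))])
r=rot(YAW)
pick(.4282,.1955,.003,r)
bot.line_to([.4282,.1955,.125],max_speed=.2)
bot.line_to([.5846,.1973,.125],max_speed=.2)
bot.line_to([.5846,.1973,.1],max_speed=.2)
print(bot.current_opening()*92,bot.current_ee_pos(),bot.current_contact_force(),bot.current_clock())
t=bot.read_camera("top");s=bot.read_camera("side")
cr=lambda c,u,v:cv2.resize(c["pixels"][v-40:v+40,u-40:u+40],(400,400),interpolation=cv2.INTER_CUBIC)
cv2.imwrite("pics/ring1.png",np.clip(np.hstack([cr(t,353,182),cr(s,331,225)])*1.5,0,255).astype(np.uint8))
print(proj(t,[[.5846,.1973,.105]]),proj(s,[[.5846,.1973,.105],[.5846,.1973,.092]]))
E
```

```text
[array([0.17, 0.18, 2.04, 0.  , 0.92, 1.54]), array([0.13, 0.42, 1.6 , 0.  , 1.12, 1.5 ]), array([0.52, 0.63, 1.37, 0.  , 1.15, 1.89])]
[array([ 0.17,  0.18,  2.04,  0.  ,  0.92, -1.6 ]), array([ 0.13,  0.42,  1.6 ,  0.  ,  1.12, -1.64]), array([ 0.52,  0.63,  1.37, -0.  ,  1.15, -1.25])]
open mm 34.98051700772088 grip 20.00050228089094 [0.42856298 0.1955739  0.00340725]
34.72933317540018 [0.58239372 0.19726475 0.09862299] [-0.05586351  0.09143784  0.0168881 ] 7.7417
[[354.74077867 179.47970499]] [[331.88965569 218.64694616]
 [331.8272176  223.44364735]]
```

View pics/ring1.png

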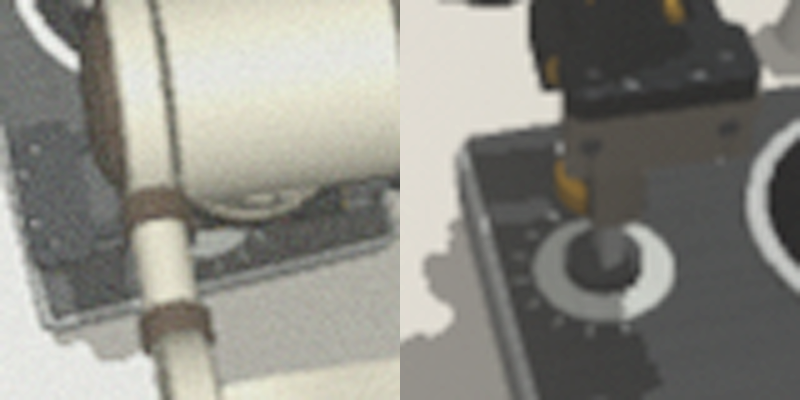

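The side view shows the ring held, with its left part visible at about (322,223) and the pad covering the rest. The top view is blocked by the arm. I'll measure the ring's left edge against the prediction with the arm settled.

```bash
python3 - <<'E'
from h import *
bot.hold(.2); p=bot.current_ee_pos(); print(p,bot.current_joint_vel())
s=bot.read_camera("side"); hsv=cv2.cvtColor(s["pixels"],cv2.COLOR_BGR2HSV)
m=cv2.inRange(hsv,(10,90,40),(34,255,255)); z=0*m; z[210:235,312:345]=m[210:235,312:345]
ys,xs=np.nonzero(z); print(xs.min(),xs.max(),ys.min(),ys.max())
for y in range(ys.min(),ys.max()+1): print(y,xs[ys==y].min() if (ys==y).any() else None,xs[ys==y].max() if (ys==y).any() else None,end="; ")
a=np.linspace(0,6.28,100)
for dx in(-.006,-.003,0,.003):
    for zz in(-.0034,.0066):
        q=proj(s,np.c_[p[0]+dx+.018*np.cos(a),p[1]+.018*np.sin(a),0*a+p[2]+zz]); print(dx,zz,"umin",q[:,0].min(),"at v",q[q[:,0].argmin(),1])
E
```

```text
[0.58510812 0.19742135 0.10103502] [-0.00057083  0.00555614  0.00177516  0.00110609 -0.00118914 -0.00172173]
323 328 217 226
217 323 323; 218 323 323; 219 323 324; 220 323 327; 221 323 328; 222 323 328; 223 324 328; 224 324 328; 225 325 328; 226 327 328; -0.006 -0.0034 umin 319.73687579010897 at v 221.47591734089355
-0.006 0.0066 umin 319.682207035049 at v 217.76254845554155
-0.003 -0.0034 umin 321.28394899414815 at v 221.48282943860102
-0.003 0.0066 umin 321.2424284004103 at v 217.7691430873772
0 -0.0034 umin 322.83133276771537 at v 221.48974134498175
0 0.0066 umin 322.80296564793895 at v 217.77573768320218
0.003 -0.0034 umin 324.37902691568667 at v 221.4966530582098
0.003 0.0066 umin 324.36381857750104 at v 217.782332241335
```

The ring is centred on the TCP to within about 1 mm. Lowering with force monitoring.

```bash
cat >> h.py <<'E'
def lower(x,y,z0,z1,lim,step=.006,sp=.06):
    z=z0
    while z>z1+1e-6:
        z=max(z-step,z1); bot.line_to([x,y,z],max_speed=sp); f=bot.current_contact_force()
        if abs(f[2])>lim or np.hypot(f[0],f[1])>lim: print("contact",z,f.round(2),bot.current_ee_pos().round(4)); return False
    print("low",z,f.round(2),bot.current_ee_pos().round(4)); return True
E
python3 - <<'E'
from h import *
x,y=.5846,.1973
f0=bot.current_contact_force(); print(f0)
ok=lower(x,y,.1,.063,6)
if ok:
    bot.hold(.1); print(bot.current_contact_force(),bot.current_ee_pos(),bot.current_opening()*92)
print(bot.current_clock())
E
```

```text
[ 0.35480503 -0.09079794  0.05189791]
low 0.063 [ 0.62  0.54 -0.07] [0.5847 0.1973 0.0631]
[0.90562557 0.29775807 0.08718043] [0.58469687 0.19732515 0.06313066] 34.666736176725266
9.9417
```

```bash
python3 - <<'E'
from h import *
x,y=.5846,.1973; r=rot(YAW)
bot.set_gripper(.55); bot.line_to([x,y,.13],max_speed=.2)
pick(.4541,.2975,.003,r)
bot.line_to([.4541,.2975,.125],max_speed=.2)
s=bot.read_camera("side"); cv2.imwrite("pics/s1.png",s["pixels"])
bot.line_to([x,y,.125],max_speed=.2)
bot.line_to([x,y,.1],max_speed=.2); bot.hold(.2); print(bot.current_contact_force(),bot.current_ee_pos())
p=bot.current_ee_pos()
s=bot.read_camera("side"); hsv=cv2.cvtColor(s["pixels"],cv2.COLOR_BGR2HSV)
m=cv2.inRange(hsv,(10,90,40),(34,255,255))[210:228,312:330]; print("umin",np.nonzero(m)[1].min()+312)
ok=lower(x,y,.1,.073,6)
if ok:
    bot.hold(.1); print(bot.current_contact_force(),bot.current_ee_pos(),bot.current_opening()*92)
print(bot.current_clock())
cr=lambda c,u,v:cv2.resize(c[v-40:v+40,u-40:u+40],(400,400),interpolation=cv2.INTER_CUBIC)
s2=bot.read_camera("side")["pixels"]
cv2.imwrite("pics/ring2.png",np.clip(np.hstack([cr(s["pixels"],331,225),cr(s2,331,225)])*1.5,0,255).astype(np.uint8))
E
```

```text
open mm 35.04560079094545 grip 20.00055581331253 [0.45447419 0.29764112 0.00346233]
[-0.93706232 -0.26784034 -0.05809366] [0.58511292 0.19768112 0.10119241]
umin 323
low 0.073 [0.98 0.09 1.07] [0.5844 0.1973 0.0728]
[ 0.30435706 -0.24711612 -0.03539768] [0.58466083 0.19730388 0.07306538] 35.366047578527485
17.1083
```

View pics/ring2.png

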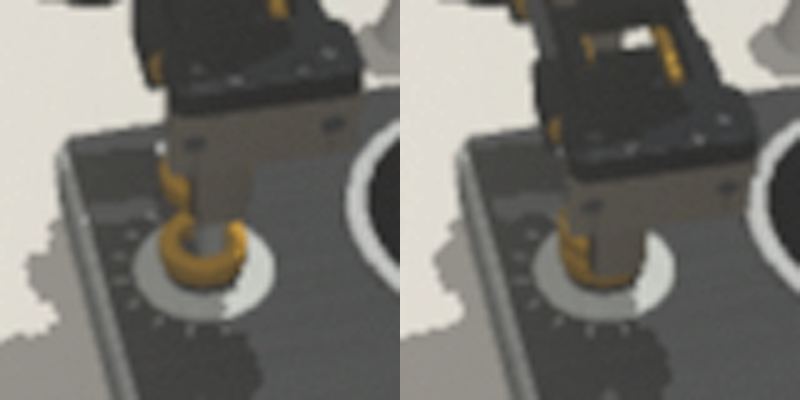

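Left: ring 1 lies flat on the collar. Right: ring 2 is down on top of it, at about (320-329,225-240). Release and take the knob.

```bash
python3 - <<'E'
from h import *; import pickle
x,y=.5846,.1973; r=rot(.21)
bot.set_gripper(.55); bot.line_to([x,y,.15],max_speed=.2)
kx,ky=.5288,.4428
pick(kx,ky,.022,r,op=.5,N=40)
top=bot.read_camera("top")
bot.line_to([kx,ky,.145],max_speed=.2)
s1=bot.read_camera("side")
bot.line_to([x,y,.145],max_speed=.25); bot.line_to([x,y,.122],max_speed=.15); bot.hold(.25)
p=bot.current_ee_pos(); print(p,bot.current_contact_force(),bot.current_clock(),bot.current_opening()*92)
s=bot.read_camera("side"); pickle.dump(s,open("kn.pkl","wb"))
print("axis at skirt heights",proj(s,[[*p[:2],p[2]-.022],[*p[:2],p[2]-.012]]))
a=np.linspace(0,6.28,100)
for zz in(-.022,-.014): 
    q=proj(s,np.c_[p[0]+.0225*np.cos(a),p[1]+.0225*np.sin(a),0*a+p[2]+zz]);print(zz,q.min(0),q.max(0))
cr=lambda c,u,v:cv2.resize(c["pixels"][v-30:v+30,u-30:u+30],(600,600),interpolation=cv2.INTER_CUBIC)
cv2.imwrite("pics/knob.png",np.clip(cr(s,331,218)*2.,0,255).astype(np.uint8))
E
```

```text
open mm 13.351843503951532 grip 40.00038027763367 [0.52891238 0.44289247 0.02225769]
[0.58511261 0.19755512 0.12290167] [ 0.04625528  0.06420813 -0.38266102] 23.5167 13.249438141119892
axis at skirt heights [[332.13427339 220.07923986]
 [332.1851471  216.34307124]]
-0.022 [320.49811502 212.10351453] [343.78893518 228.41019523]
-0.014 [320.4595135 209.1309863] [343.90902531 225.41709071]
```

View pics/knob.png

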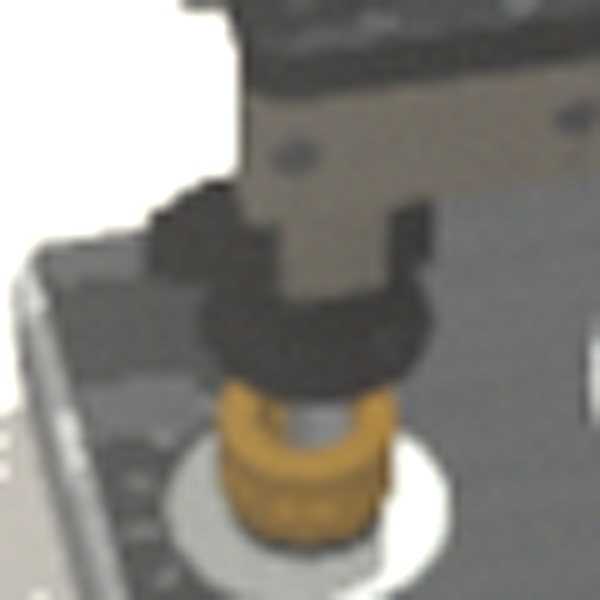

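The knob hangs over the rings with its skirt at about u 320.8 to 343.8, against a predicted 320.5 to 343.8, so it is centred to well under 1 mm. Lowering it on.

```bash
python3 - <<'E'
from h import *
x,y=.5844,.1973
print(lower(x,y,.122,.1015,5,step=.003,sp=.05))
bot.hold(.1);print(bot.current_contact_force(),bot.current_ft_torque(),bot.current_ee_pos(),bot.current_opening()*92,bot.current_clock())
E
```

```text
low 0.1015 [ 0.14 -0.33 -0.75] [0.5843 0.1973 0.1013]
True
[-0.75573351  0.64034431 -0.29993903] [0.02292993 0.00121276 0.01586414] [0.58447119 0.19731063 0.10150194] 13.64444477333334 25.4167
```

```bash
python3 - <<'E'
from h import *
x,y=.5844,.1973
bot.set_gripper(0,60)
z=.1015
while z>.088:
    z-=.001; bot.line_to([x,y,z],max_speed=.03); bot.hold(.1); f=bot.current_contact_force()
    print(round(z,4),f.round(1),bot.current_ee_pos().round(4))
    if abs(f[2])>20: break
bot.hold(.4);print(bot.current_contact_force(),bot.current_ee_pos(),bot.current_opening()*92,bot.current_grip_force(),bot.current_clock())
s=bot.read_camera("side")
cr=lambda c,u,v:cv2.resize(c["pixels"][v-30:v+30,u-30:u+30],(600,600),interpolation=cv2.INTER_CUBIC)
cv2.imwrite("pics/fin.png",np.clip(cr(s,331,222)*2.,0,255).astype(np.uint8))
E
```

```text
0.1005 [0.5 0.3 0.2] [0.5844 0.1973 0.1005]
0.0995 [-0.1 -0.2  1.6] [0.5846 0.1973 0.0998]
0.0985 [0.3 0.3 2.9] [0.5846 0.1973 0.0987]
0.0975 [-0.7 -0.2  3.2] [0.5846 0.1973 0.0977]
0.0965 [-0.2  0.9  5.5] [0.5846 0.1973 0.0967]
0.0955 [-0.1  0.8  5.7] [0.5846 0.1973 0.0958]
0.0945 [-0.8 -0.2  5.4] [0.5846 0.1973 0.0949]
0.0935 [-1.  -1.2  8.4] [0.5847 0.1973 0.0942]
0.0925 [-3.6 -0.5 12.1] [0.5848 0.1974 0.0941]
0.0915 [-6.6 -1.  16.4] [0.5849 0.1974 0.094 ]
0.0905 [-7.5 -1.6 21.5] [0.5851 0.1974 0.094 ]
[-7.15307628 -1.4834277  21.7718467 ] [0.58507268 0.19746736 0.09397746] 13.254439311755885 60.0099778175354 29.8833
```

View pics/fin.png

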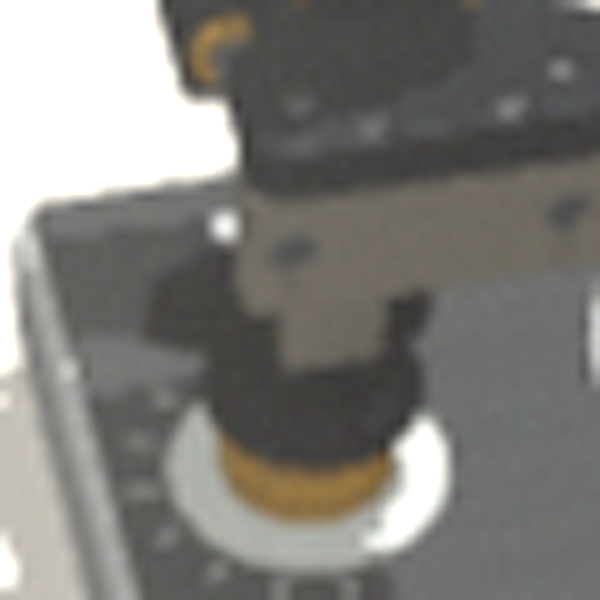

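The force-displacement curve shows the spring from about TCP z 0.100 and a hard stop at 0.094, so the full 6 mm of travel. The picture shows the knob sitting on the two rings with its nose to the front and the gripper holding. Handing in.

```bash
python3 -c "
from h import *
print(bot.job_done())"
```

```text
the job is handed in; nothing more can be done
None
```

The job is handed in: two brass rings are on the collar, and the knob is on the spindle with its nose towards the flat. The gripper is holding it pressed to the 6 mm stop at about 22 N, at 30 s of the 61 s allowed; no verdict was shown.

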